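Fetch the boxed-in pump into the assembly fixture

ROBOT

A 6-joint arm with a two-finger parallel gripper is mounted at the origin on the work surface. World frame = base frame: x ahead of the robot, y to its left, z up, the work surface at z = 0. Lengths are in m, angles in degrees, forces in N, time in s.
With the tool pointing down it reaches from about 0.325 to 0.775 m from the base axis. Payload 5.5 kg.
Tool frame: the origin (TCP) lies at the centre of the arm's flange, where the gripper is bolted on; the fingertips stand 182 mm ahead of it and the grasp point (between the pads) lies 163 mm ahead of it; z points along the fingers, y is the line along which they close (so a half turn about z gives the same grasp; the last joint's range is limited). The gripper opens to 88 mm and grips with 3 to 60 N. Pads are 20 mm wide; open, the fingers measure 115 mm over their backs; the gripper's body (75 mm by 178 mm) begins 61 mm behind the grasp point.
Start: joints at [-71.603, 5.22, 70.514, -0, 104.267, -3.249], TCP at [0.221, -0.558, 0.405] pointing down, gripper open.
Joint ranges: [-164.24, 164.24], [-49.07, 125.15], [9.68, 141.18], [-86.29, 266.29], [3.28, 154.24], [-151.56, 151.56]. Speed limits (degrees/s): [147.25, 147.25, 172.46, 180, 180, 180].

INTERFACE

Orientations are given as [roll, pitch, yaw] about the fixed x, y, z axes, in that order (R = Rz(yaw) Ry(pitch) Rx(roll)).
In Python, from station import r gives the robot as it stands. The module is installed in compiled form; this text tells all that it offers. Calls block until the motion is done:
- r.reach(position, orientation): joint-space move of the TCP to a pose.
- r.servo_line(position, rotation=None, speed=0.15): straight line of the TCP; rotation=None keeps the orientation; speed is the mean speed in m/s.
- r.move_joints(angles): joint-space move.
- r.let_go() and r.grab(squeeze=None): open the fingers fully, or close them until they stop; squeeze is the grip in N (None keeps the last).
- r.wait(seconds).
- r.inverse_kinematics(position, orientation): joint angles nearest the present ones, or None.
- r.sense(): the state.
- r.snapshot(name): name is "side" or "top"; returns a dict with "frame" (420x560x3 uint8, red, green, blue), "fx", "fy", "cx", "cy" (pixels), "R" (3x3) and "t" (3): a world point X has camera coordinates R X + t. Camera axes: x right, y down, z forward; pixel columns grow to the right and rows downward; lengths in m; the calibration is good to about 2 mm. A picture is of the moment at which its call begins. There is no depth.
A pose or a line that the arm cannot do raises r.IKError and nothing moves.
- r.hand_in(): hands the job in; it is judged then, once.
The state is a dict: "clock": time; "joints": joint angles; "joint_vel": joint speeds; "joint_torque": joint torques, N m; "tcp_pos": TCP position; "orientation": TCP orientation; "contact_force": force on the tool from outside, world axes, zero at the start; "torque": the same for the moment, N m; "opening": finger opening in m; "gripper_force": force on a finger pad.
Only numpy, scipy, OpenCV 4.12 (cv2) and the standard library are available. Lean on these libraries where they do the work, as an engineer would, in place of code of your own. Each camera call takes 0.05 s, during which the arm holds its last target. There are 200 camera calls.

TASK

The pump in the wooden cradle is boxed in: first set both valve blocks and the bottle upright on the blue mat, then move the pump into the white vees of the assembly fixture, seated between its two end stops. Only after that put the three others back where they came from: each valve block centred and square on the pad of its own colour and the bottle in the middle of the yellow pad. Keep the bottle upright all the time.

Things in the scene. Friction and masses are not known exactly. Their poses are not given: they have to be found in the camera images.
- pump: Pump motor, a lying black cylinder with steel bands, 44 mm diameter, 100 mm long plus a steel stub and a red nozzle on the ends (113 mm in all), 0.3 kg. Origin at the middle of its axis, not its underside; x along the cylinder. It may roll about x, so y and z may point anywhere. Lies loose in the wooden cradle at the start; either way round is right in the fixture.
- valve_orange: Black valve block, standing, 54 (x) by 34 (y) by 62 mm high plus an orange disc on top (26 mm diameter, 6 mm high), orange band near the foot, 0.16 kg. Origin: centre of its underside, z up. At the start on the orange pad beside the pump, x along the pump, about 12 mm from its flank. Grip it across its 54 mm, clear of the pump.
- valve_green: The same valve block with green disc and green band, on the green pad along the other flank of the pump. Same size and axes as the orange one.
- bottle: White closed bottle, upright, 130 mm high: body 44 mm diameter to 78 mm, shoulder, then a yellow cap of 32 mm diameter from 90 to 130 mm (grip it there). 0.14 kg. Origin: centre of its underside, z up. On the yellow pad before the robot-side end of the pump; tall enough to hinder the gripper's body when the valve blocks are taken.
- kit_cradle: Light wooden cradle (fixed) holding the pump at the start. Origin: centre of its underside, on the table; x along the pump. Base 124 by 44 by 6 mm; vee supports at x = -32 and +32 mm, each 14 mm thick and 59 mm wide over the vee, 34 mm high. Pump axis 42 mm above the origin. Between the supports (x = -25 to +25 mm) fingers can go down beside the pump.
- fixture: Assembly fixture (fixed): aluminium plate 200 (x) by 110 (y) by 8 mm, two white vee supports shaped and placed like the wooden cradle's, and end stops 30 mm high with inner faces at x = -62 and +62 mm, red blocks behind. Origin: centre of its underside, on the table. A seated pump lies along x, midway between the stops, axis at y = 0 and 42 mm above the origin.
- mat: Blue flat mat (fixed), 250 (x) by 150 (y) by 3 mm, the side area for the cleared things. Origin at the centre of its underside; its top is 3 mm above. It holds the three things in a row along x at about 80 mm spacing.
- pad_orange: Orange flat pad (fixed), 78 (x) by 54 (y) by 4 mm: the orange valve block's own place. Origin at the centre of its underside, top 4 mm above. The block's x lies along the pad's x (either way round). Partly hidden under its block at the start.
- pad_green: Green flat pad (fixed), 78 (x) by 54 (y) by 4 mm: the green valve block's own place, used like the orange one.
- pad_yellow: Yellow round flat pad (fixed), 60 mm diameter, 4 mm thick: the bottle's own place. Origin at the centre of its underside.

How it is judged (in metres and radians):
On the way, in this order (a step that is already met when the one before it is completed fails the run):
1. both valve blocks and the bottle stand upright on the blue mat while the pump still lies in the wooden cradle (x of valve_orange in the frame of mat between -0.113 and 0.113 m and y of valve_orange in the frame of mat between -0.063 and 0.063 m and z of valve_orange in the frame of mat between -0.003 and 0.009 m and angle between each of valve_orange, valve_green, bottle's own z axis and vertical below 0.12 rad and x of valve_green in the frame of mat between -0.113 and 0.113 m and y of valve_green in the frame of mat between -0.063 and 0.063 m and z of valve_green in the frame of mat between -0.003 and 0.009 m and x of bottle in the frame of mat between -0.113 and 0.113 m and y of bottle in the frame of mat between -0.063 and 0.063 m and z of bottle in the frame of mat between -0.003 and 0.009 m and distance between pump and kit_cradle below 0.055 m), for 0.2 s.
2. the pump lies seated in the fixture while the three others still stand on the mat (x of valve_orange in the frame of mat between -0.113 and 0.113 m and y of valve_orange in the frame of mat between -0.063 and 0.063 m and z of valve_orange in the frame of mat between -0.003 and 0.009 m and angle between each of valve_orange, valve_green, bottle's own z axis and vertical below 0.12 rad and x of valve_green in the frame of mat between -0.113 and 0.113 m and y of valve_green in the frame of mat between -0.063 and 0.063 m and z of valve_green in the frame of mat between -0.003 and 0.009 m and x of bottle in the frame of mat between -0.113 and 0.113 m and y of bottle in the frame of mat between -0.063 and 0.063 m and z of bottle in the frame of mat between -0.003 and 0.009 m and x of pump in the frame of fixture between -0.014 and 0.014 m and y of pump in the frame of fixture between -0.005 and 0.005 m and z of pump in the frame of fixture between 0.037 and 0.047 m and angle between the x axis of pump and the x axis of fixture, either way round below 0.12 rad), for 0.2 s.
At the end, for the whole second after the job is handed in: Pump seated in the fixture's vees (14 mm lengthwise, 5 mm across and in height, 0.12 rad); each valve block upright on its own colour's pad (13 mm, 0.2 rad, either way round); bottle upright on the yellow pad (13 mm); all at rest (x of pump in the frame of fixture between -0.014 and 0.014 m and y of pump in the frame of fixture between -0.005 and 0.005 m and z of pump in the frame of fixture between 0.037 and 0.047 m and angle between the x axis of pump and the x axis of fixture, either way round below 0.12 rad and horizontal distance between valve_orange and pad_orange below 0.013 m and z of valve_orange in the frame of pad_orange between -0.001 and 0.008 m and angle between each of valve_orange, valve_green, bottle's own z axis and vertical below 0.1 rad and angle between the x axis of valve_orange and the x axis of pad_orange, either way round below 0.2 rad and horizontal distance between valve_green and pad_green below 0.013 m and z of valve_green in the frame of pad_green between -0.001 and 0.008 m and angle between the x axis of valve_green and the x axis of pad_green, either way round below 0.2 rad and horizontal distance between bottle and pad_yellow below 0.013 m and z of bottle in the frame of pad_yellow between -0.001 and 0.008 m and linear speed of each of valve_orange, valve_green, bottle, pump below 0.02 m/s); the robot touches nothing.
It fails at once if the bottle is tipped by more than about 30 degrees (angle between bottle's own z axis and vertical above 0.5 rad).
It also fails if it takes over 144 s, if anything falls off the work surface, if the arm or the gripper's body presses on something with over 40 N, if the wrist force passes 120 N, or if a joint passes its speed limit or range.

## Working session

There is one attempt and no reset: what is moved stays moved. The work goes in short steps, each a Python script; the robot and the scene stay as the last script left them, time stands still between calls to the robot, and variables do not carry over. Pictures are saved under pics/ and viewed, at most 14 in all, crops included, and the job is handed in when it is done.

```bash
mkdir -p pics
cat > snap.py <<'E'
import cv2,pickle,sys
from station import r
def snap(tag):
    d={}
    for n in("top","side"):
        s=r.snapshot(n); d[n]=s
        cv2.imwrite(f"pics/{tag}_{n}.png",cv2.cvtColor(s["frame"],cv2.COLOR_RGB2BGR))
    pickle.dump(d,open(f"{tag}.pkl","wb"))
    return d
E
python3 - <<'E'
from snap import *
import numpy as np
d=snap("a")
for n,s in d.items():
    R=np.array(s["R"]);print(n,s["fx"],s["cx"],s["cy"],-R.T@np.array(s["t"]),R[2])
s=r.sense();print(s)
E
```

```text
top 460.0929817627294 275.65454845633803 204.93863034661192 [0.387953   0.0036107  1.13588778] [ 0.09480347 -0.00969079 -0.99544884]
side 385.10882217116267 277.3563724007767 206.36514914278206 [0.21475225 0.46702104 0.66391294] [ 0.30540103 -0.59409994 -0.74416092]
{'clock': 0.1, 'joints': array([-7.16032770e+01,  5.25936718e+00,  7.05746999e+01,  5.55418135e-04,
        1.04266071e+02, -3.24794022e+00]), 'joint_vel': array([ 0.05417568, -0.06336485, -0.122164  , -0.04622859,  0.01947277,
       -0.02837849]), 'joint_torque': array([ 3.51464878e-03, -4.47859955e+01, -4.07567596e+01,  7.00545078e-02,
        2.84985581e-02, -1.00946129e-04]), 'tcp_pos': array([ 0.22133441, -0.5577448 ,  0.40361644]), 'orientation': array([-1.79900053e+02, -6.21116699e-03,  2.16447942e+01]), 'contact_force': array([-0.38946723, -0.32761711,  0.44505739]), 'torque': array([ 0.01511094, -0.04914234, -0.0028955 ]), 'gripper_force': 0.0, 'opening': 0.08808343157569978}
```

View pics/a_top.png

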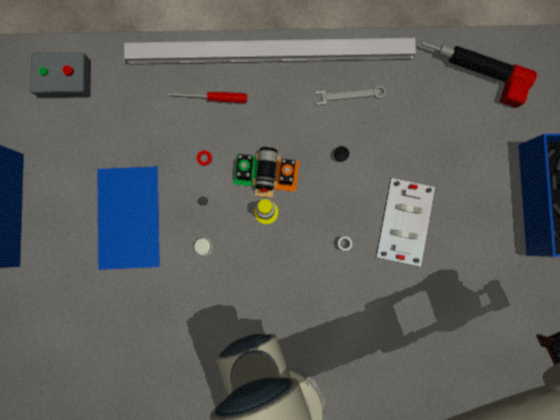

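View pics/a_side.png

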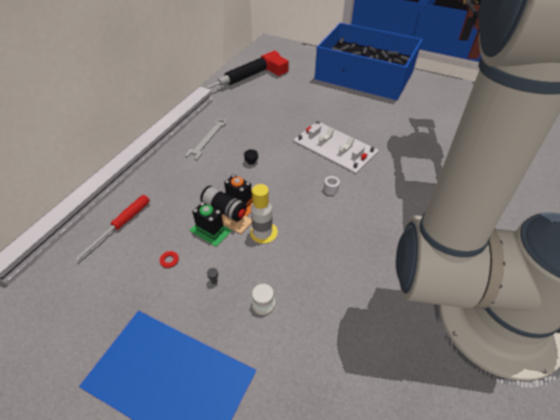

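The top view shows the mat around (128,218), the kit at about (265,175) and the fixture at (407,222). The bottle cap is at (265,208), with the green valve left of the pump and the orange one right. Next, an enlarged composite of the kit and fixture.

Run:
```python
import pickle,cv2,numpy as np
d=pickle.load(open("a.pkl","rb"))
t=d["top"]["frame"];s=d["side"]["frame"]
def c(im,x,y,w,h,W,H): return cv2.resize(im[y:y+h,x:x+w],(W,H),interpolation=cv2.INTER_CUBIC)
a=c(t,225,140,80,90,400,300);a=c(t,220,140,100,75+15,333,300);b=c(t,370,172,75,100,225,300)
e=c(s,180,165,110,85,388,300);f=c(s,285,115,100,75,400,300)
out=np.zeros((600,800,3),np.uint8)
out[:300,:333]=a;out[:300,340:565]=b;out[300:,:388]=e;out[300:,400:]=f
cv2.imwrite("pics/comp.png",out[:,:,::-1])
```

```text
(no output)
```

View pics/comp.png

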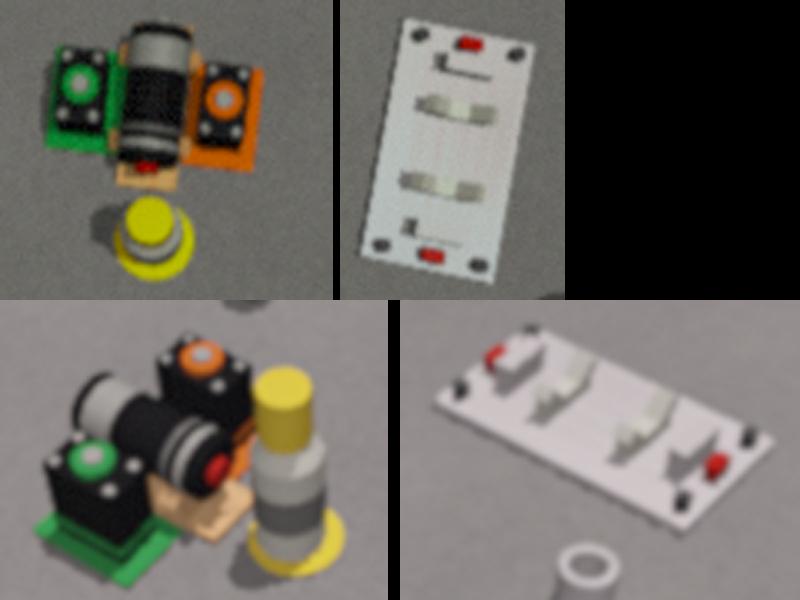

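```bash
cat > vis.py <<'E'
import pickle,cv2,numpy as np
K=4
RNG={"orange":((8,150,90),(16,255,255)),"green":((55,110,40),(80,255,255)),"yellow":((24,130,90),(34,255,255)),
"blue":((100,150,60),(125,255,255)),"red":((0,150,80),(7,255,255))}
def hsv(s): return cv2.cvtColor(cv2.resize(s["frame"],None,fx=K,fy=K,interpolation=cv2.INTER_LINEAR),cv2.COLOR_RGB2HSV)
def contours(s,col,roi,amin=3):
    """contours (original pixel coords) of a colour inside roi x0,y0,x1,y1"""
    lo,hi=RNG[col]; m=cv2.inRange(hsv(s),lo,hi)
    x0,y0,x1,y1=[K*v for v in roi]; z=np.zeros_like(m); z[y0:y1,x0:x1]=m[y0:y1,x0:x1]
    cs,_=cv2.findContours(z,cv2.RETR_EXTERNAL,cv2.CHAIN_APPROX_NONE)
    cs=[(c.reshape(-1,2)+.5)/K-.5 for c in cs if cv2.contourArea(c)>amin*K*K]
    return sorted(cs,key=lambda c:-cv2.contourArea(c.astype(np.float32)))
def cam(s): R=np.array(s["R"]);t=np.array(s["t"]).ravel();return R,-R.T@t
def ray(s,uv):
    R,o=cam(s);uv=np.atleast_2d(uv)
    p=np.c_[(uv[:,0]-s["cx"])/s["fx"],(uv[:,1]-s["cy"])/s["fy"],np.ones(len(uv))]@R
    return o,p/np.linalg.norm(p,axis=1)[:,None]
def plane(s,uv,z):
    o,d=ray(s,uv);return o+d*((z-o[2])/d[:,2])[:,None]
def tri(s1,uv1,s2,uv2):
    (o1,d1),(o2,d2)=ray(s1,uv1),ray(s2,uv2);d1,d2=d1[0],d2[0]
    k=np.linalg.lstsq(np.c_[d1,-d2],o2-o1,rcond=None)[0]
    a,b=o1+k[0]*d1,o2+k[1]*d2;return (a+b)/2,np.linalg.norm(a-b)
def rect(s,uv,z):
    """min-area rectangle of pixels cast to plane z: centre, long, short, yaw of the long side (deg)"""
    P=plane(s,uv,z)[:,:2]; (c,(w,h),a)=cv2.minAreaRect((P*1000).astype(np.float32))
    if w<h: w,h,a=h,w,a+90
    return np.array(c)/1000,w,h,(a+90)%180-90
def ell(c): return cv2.fitEllipse(c.astype(np.float32))
E
python3 - <<'E'
from vis import *
np.set_printoptions(precision=4,suppress=True)
d=pickle.load(open("a.pkl","rb"));T,S=d["top"],d["side"]
R={"top":{"orange":(270,145,310,200),"green":(225,145,258,195),"yellow":(245,190,285,230),"blue":(90,160,165,275),"red":(375,170,440,270)},
"side":{"orange":(210,165,270,235),"green":(180,195,235,245),"yellow":(235,180,285,245),"blue":(70,300,270,419),"red":(290,115,380,170)}}
for n,s in d.items():
    for col,roi in R[n].items():
        for c in contours(s,col,roi): 
            print(n,col,"n",len(c),"area",round(cv2.contourArea(c.astype(np.float32)),1),"bbox",c.min(0),c.max(0),"ell",[np.round(v,2) for v in ell(c)])
for col,z in (("orange",.004),("green",.004),("blue",.003)):
    c=contours(T,col,R["top"][col])[0];print(col,*rect(T,c,z))
E
```

```text
top orange n 704 area 408.0 bbox [273.375 158.375] [298.625 190.875] ell [array([286.37, 175.08]), array([22.43, 35.24]), np.float64(7.28)]
top green n 699 area 393.7 bbox [233.125 153.875] [257.375 185.875] ell [array([244.95, 169.87]), array([22.37, 32.64]), np.float64(7.67)]
top yellow n 170 area 174.1 bbox [257.125 198.375] [271.625 213.375] ell [array([264.43, 205.91]), array([14.66, 15.12]), np.float64(166.8)]
top yellow n 329 area 169.5 bbox [253.625 203.125] [277.875 223.875] ell [array([265.75, 211.51]), array([22.59, 23.39]), np.float64(158.17)]
top blue n 1266 area 6000.1 bbox [ 97.375 166.125] [158.625 268.875] ell [array([127.73, 217.8 ]), array([ 68.91, 122.16]), np.float64(0.05)]
top red n 69 area 21.5 bbox [409.375 184.375] [416.625 188.125] ell [array([412.96, 186.26]), array([3.59, 7.84]), np.float64(97.22)]
top red n 66 area 18.4 bbox [396.875 255.125] [403.625 258.625] ell [array([400.32, 256.82]), array([3.2 , 7.54]), np.float64(101.12)]
side orange n 174 area 61.8 bbox [230.375 176.875] [243.375 186.375] ell [array([236.55, 181.55]), array([ 9.15, 12.47]), np.fl
[... 658 characters left out ...]
y([263.05, 231.61]), array([19.91, 25.09]), np.float64(96.95)]
side blue n 1562 area 11747.8 bbox [ 79.875 311.375] [254.375 418.375] ell [array([164.6 , 373.65]), array([ 97.49, 165.82]), np.float64(100.8)]
side red n 53 area 15.4 bbox [361.625 153.625] [365.875 158.625] ell [array([363.5 , 155.86]), array([3.72, 5.51]), np.float64(31.8)]
side red n 30 area 3.1 bbox [306.625 126.875] [309.375 129.875] ell [array([307.8 , 128.23]), array([1.29, 3.87]), np.float64(42.87)]
orange [ 0.5709 -0.0351] 78.22046661376953 55.788272857666016 -8.102096557617188
green [0.5851 0.0649] 77.10910034179688 55.80280303955078 -8.03125
blue [0.4736 0.3572] 247.73822021484375 147.9664764404297 1.2811272144317627
```

Run:
```python
from vis import *
import vis
np.set_printoptions(precision=4,suppress=True)
d=pickle.load(open("a.pkl","rb"));T,S=d["top"],d["side"]
cen=lambda c:np.array(ell(c)[0])
g1=contours(T,"green",(237,157,250,173))[0];o1=contours(T,"orange",(281,163,294,178))[0]
g2=contours(S,"green",(190,200,216,218))[0];o2=contours(S,"orange",(225,172,246,189))[0]
for n,a,b in(("green",g1,g2),("orange",o1,o2)):
    print(n,ell(a),*tri(T,cen(a),S,cen(b)),"plane.072",plane(T,cen(a),.072))
cap=contours(T,"yellow",(245,190,285,230));cs=contours(S,"yellow",(235,180,285,215))[0]
capt=np.array([[ (cs[:,0].min()+cs[:,0].max())/2, cs[:,1].min()+4.5]])
print("cap",*tri(T,cen(cap[0]),S,capt),plane(T,cen(cap[0]),.134))
P=plane(T,cap[1],.004)[:,:2];print("padY",cv2.minEnclosingCircle((P*1000).astype(np.float32)))
# side view pad
ps=contours(S,"yellow",(235,180,285,245))[1];P=plane(S,ps,.004)[:,:2];print("padY side",cv2.minEnclosingCircle((P*1000).astype(np.float32)))
# fixture
for s,roi,n in((T,(370,172,445,272),"T"),(S,(288,117,385,170),"S")):
    h=vis.hsv(s);m=cv2.inRange(h,(0,0,135 if n=="T" else 165),(180,60,255));x0,y0,x1,y1=[K*v for v in roi]
    z=np.zeros_like(m);z[y0:y1,x0:x1]=m[y0:y1,x0:x1];z=cv2.morphologyEx(z,cv2.MORPH_CLOSE,np.ones((25,25)));z=cv2.morphologyEx(z,cv2.MORPH_OPEN,np.ones((9,9)))
    c=max(cv2.findContours(z,cv2.RETR_EXTERNAL,cv2.CHAIN_APPROX_NONE)[0],key=cv2.contourArea).reshape(-1,2)
    c=(c+.5)/K-.5; print("fix",n,c.min(0),c.max(0),*rect(s,c,.008))
# blue mat side check, pads side check
r1=contours(T,"red",(375,170,440,270));r2=contours(S,"red",(290,115,380,170),1)
for i,j in((1,0),(0,1)): print("red",*tri(T,cen(r1[i]),S,cen(r2[j])))
n1=contours(T,"red",(255,180,275,198),1);n2=contours(S,"red",(225,200,248,225),1)
for a in n1:print("nozT",a.min(0),a.max(0))
for a in n2:print("nozS",a.min(0),a.max(0),ell(a))
# pump crop: contrast-enhanced
t=cv2.convertScaleAbs(T["frame"][140:200,245:285],alpha=1.6,beta=15);s=cv2.convertScaleAbs(S["frame"][178:228,190:255],alpha=1.6,beta=15)
out=np.zeros((600,800,3),np.uint8);out[:,:400]=cv2.resize(t,(400,600),interpolation=cv2.INTER_CUBIC);out[:308,400:]=cv2.resize(s,(400,308),interpolation=cv2.INTER_CUBIC)
cv2.imwrite("pics/pump.png",out[:,:,::-1])
```

```text
green ((242.6867218017578, 164.30380249023438), (12.969258308410645, 15.277824401855469), 139.053955078125) [0.5863 0.0682 0.069 ] 0.0015620194830822502 plane.072 [[0.5864 0.0684 0.072 ]]
orange ((287.546142578125, 170.13473510742188), (11.004157066345215, 14.785198211669922), 141.5452117919922) [ 0.5729 -0.0358  0.0659] 0.0030656058802134506 plane.072 [[ 0.5705 -0.0363  0.072 ]]
cap [0.4828 0.019  0.1347] 0.002451672538039658 [[0.4817 0.0184 0.134 ]]
padY ((479.41497802734375, 17.283668518066406), 30.373544692993164)
padY side ((477.5515441894531, 20.154760360717773), 28.49814224243164)
fix T [376.875 177.875] [434.375 265.875] [ 0.4479 -0.3266] 201.93142700195312 111.14913177490234 -13.035293579101562
fix S [294.125 122.625] [377.375 169.375] [ 0.4481 -0.3254] 202.92178344726562 114.13320922851562 -13.060585021972656
red [ 0.3628 -0.307   0.0144] 0.0013629109815433585
red [ 0.5351 -0.3448  0.018 ] 0.0031953814301061245
nozT [260.125 188.125] [267.125 191.125]
nozS [237.875 208.375] [245.125 217.625] ((241.34844970703125, 212.7361602783203), (6.109792709350586, 9.66270637512207), 27.689970016479492)
```

View pics/pump.png

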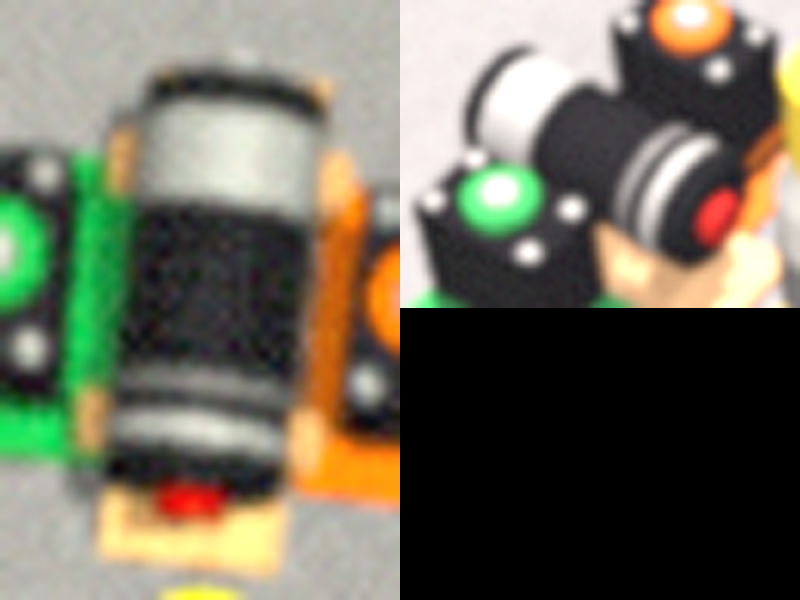

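The top view shows the pump lying lengthwise, far body corners at about (260,149)/(277.5,149.5) and near ones at (256,187)/(273.5,188.5). The red nozzle is at (264,190) and the cradle base's near edge runs (255,195.3)–(273,197.2).

Run:
```python
from vis import *
np.set_printoptions(precision=4,suppress=True)
d=pickle.load(open("a.pkl","rb"));T,S=d["top"],d["side"]
P=lambda u,v,z:plane(T,np.array([[u,v]],float),z)[0]
n=P(264.75,187.75,.042);f=P(268.75,149.25,.042);print("near",n,"far",f,"mid",(n+f)/2,"len",np.linalg.norm(f-n),np.degrees(np.arctan2(*(f-n)[1::-1])))
f2=P(269,147,.064);print("far top edge",f2)
# nozzle and cradle base edge
noz,e=tri(T,np.array([[263.6,189.6]]),S,np.array([[241.35,212.7]]));print("noz",noz,e)
b=P(264,196.3,.006);print("base near",b)
u=np.array([np.cos(np.radians(-8.1)),np.sin(np.radians(-8.1)),0]);c=np.array([.578,.0149,0])
for q in(n,f,(n+f)/2,f2,noz,b): print("along",(q-c)@u,"across",(q-c)@np.array([-u[1],u[0],0]))
# side view: silhouette points of the body (crop 400/65=6.15x)
q=lambda x,y:np.array([[190+(x-400)/6.15-.4,178+y/6.15-.4]])
for x,y,z in((490,60,.064),(716,213,.042),(525,50,.064)): print("S",q(x,y),((plane(S,q(x,y),z)[0]-c)@u))
from station import r
for pos,yaw in(((.578,.0149,.24),0),((.578,.0149,.24),-8),((.578,.0149,.24),82),((.4736,.3572,.25),90),((.448,-.326,.25),77),((.448,-.326,.25),-103),((.578,.015,.2),-98)):
    print(pos,yaw,r.inverse_kinematics(pos,[180,0,yaw]))
```

```text
near [0.534  0.0182 0.042 ] far [0.6276 0.0068 0.042 ] mid [0.5808 0.0125 0.042 ] len 0.09425863813128661 -6.963054792457155
far top edge [0.6282 0.006  0.064 ]
noz [0.5301 0.0213 0.0417] 0.0009185084614561961
base near [0.5176 0.021  0.006 ]
along -0.04399492192350433 across -0.0029106692749064898
along 0.05024515908162725 across -0.0010403766477816313
along 0.0031251185790614608 across -0.0019755229613440603
along 0.0509305839225977 across -0.001712918313292817
along -0.04835233741125674 across -0.00044800230956366753
along -0.06066612052854664 across -0.002521360787839655
S [[204.2341 187.3561]] 0.05137393742224103
S [[240.9821 212.2341]] -0.04662524750375724
S [[209.9252 185.7301]] 0.04453088014091274
(0.578, 0.0149, 0.24) 0 [-1.8945  3.6266 88.9294 -0.     87.4441 88.1055]
(0.578, 0.0149, 0.24) -8 [-1.8945  3.6266 88.9294 -0.     87.4441 96.1055]
(0.578, 0.0149, 0.24) 82 [-1.8945  3.6266 88.9294 -0.     87.4441  6.1055]
(0.4736, 0.3572, 0.25) 90 [33.7387  5.59   85.8273 -0.     88.5827 33.7387]
(0.448, -0.326, 0.25) 77 [-39.5608  -0.3944  91.9935   0.      88.401  -26.5608]
(0.448, -0.326, 0.25) -103 None
(0.578, 0.015, 0.2) -98 None
```

Everything checks out against the given sizes and heights. The pads measure 78×55.8 mm, the mat 248×148, the fixture 202×111, the cap top sits at 0.1347 m and the nozzle at 0.0417 m. Bottle first.

```bash
cat > mv.py <<'E'
import numpy as np
from station import r
G=.163; HI=.40
MAT=np.array([.4736,.3572]);MYAW=1.28
def slot(k): a=np.radians(MYAW);return MAT+k*np.array([np.cos(a),np.sin(a)])
def rep(tag):
    s=r.sense();print(tag,"t%.1f"%s["clock"],"tcp",np.round(s["tcp_pos"],4),"yaw %.2f"%s["orientation"][2],"open %.4f"%s["opening"],"F",np.round(s["contact_force"],1),"pad %.1f"%s["gripper_force"])
def over(xy,yaw,z=HI): r.reach([*xy,z],[180,0,yaw])
def to(xy,z,speed=.12): r.servo_line([*xy,z],None,speed)
def pick(xy,zg,yaw,squeeze=15,lift=True):
    over(xy,yaw); to(xy,zg+G+.04,.2); to(xy,zg+G,.08); r.grab(squeeze); rep("grabbed")
    if lift: to(xy,zg+G+.03,.08); to(xy,HI,.2); rep("lifted")
def place(xy,zg,yaw):
    over(xy,yaw); to(xy,zg+G+.03,.2); to(xy,zg+G,.05); r.wait(.2); rep("down"); r.let_go(); r.wait(.2); to(xy,zg+G+.04,.08); to(xy,HI,.25); rep("up")
E
python3 - <<'E'
from mv import *
from snap import snap
pick([.4805,.0180],.118,82); place(slot(.085),.118,181.3); snap("b")
E
```

```text
grabbed t4.5 tcp [0.4805 0.018  0.281 ] yaw 82.00 open 0.0317 F [ 0.2 -0.4 -0.3] pad 15.0
lifted t5.6 tcp [0.4805 0.018  0.3987] yaw 82.00 open 0.0317 F [-0.5 -0.  -2.1] pad 15.0
down t8.4 tcp [0.5586 0.3591 0.2811] yaw -178.70 open 0.0317 F [ 0.7  0.3 -2.4] pad 15.0
up t10.7 tcp [0.5586 0.3591 0.4006] yaw -178.70 open 0.0876 F [-0.7 -0.1 -0.7] pad 0.0
```

View pics/b_top.png

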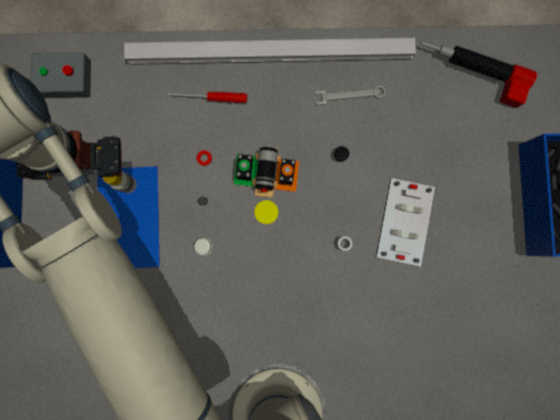

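The bottle stands upright on the mat at about (118,175), and the yellow pad is now clear at (266,212). Next, the two valve blocks.

Run:
```python
from mv import *
from snap import snap
pick([.5855,.0660],.044,82); place(slot(0),.044,181.3)
pick([.571,-.0355],.044,82); place(slot(-.085),.044,181.3)
over([.578,.0145],-8); over([.46,-.2],-8); snap("c")
```

```text
grabbed t14.2 tcp [0.5857 0.0659 0.2073] yaw 82.00 open 0.0546 F [ 0.1 -0.7  1.3] pad 14.9
lifted t15.7 tcp [0.5855 0.066  0.3981] yaw 82.00 open 0.0542 F [-0.1  0.4 -1.1] pad 14.9
down t18.8 tcp [0.4736 0.3572 0.207 ] yaw -178.70 open 0.0541 F [ 0.3  0.2 -1.6] pad 14.9
up t21.1 tcp [0.4737 0.3572 0.3979] yaw -178.70 open 0.0877 F [ 0.2 -0.1 -0.3] pad 0.0
grabbed t24.8 tcp [ 0.5712 -0.0355  0.2074] yaw 82.00 open 0.0540 F [ 1.9 -0.2  1. ] pad 15.0
lifted t26.3 tcp [ 0.571  -0.0355  0.3982] yaw 82.00 open 0.0539 F [-0.6 -0.4 -3.4] pad 15.0
down t29.8 tcp [0.3887 0.3553 0.207 ] yaw -178.70 open 0.0542 F [-0.1  0.7 -1.8] pad 15.0
up t32.1 tcp [0.3887 0.3553 0.398 ] yaw -178.70 open 0.0880 F [-0.6  0.  -0. ] pad 0.0
```

View pics/c_top.png

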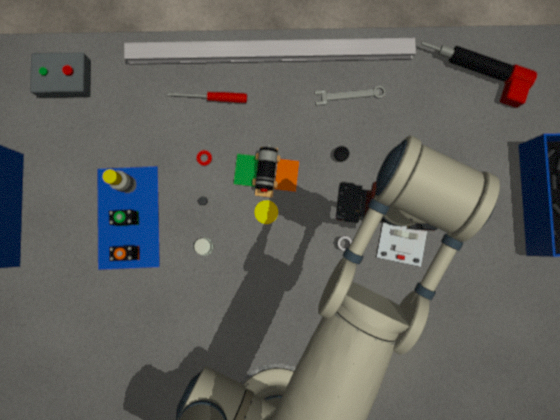

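Run:
```python
from vis import *
np.set_printoptions(precision=4,suppress=True)
d=pickle.load(open("c.pkl","rb"));T=d["top"];B=pickle.load(open("b.pkl","rb"))["top"]
for col,roi in(("orange",(270,145,310,200)),("green",(225,145,258,195))):
    c=contours(T,col,roi);print(col,len(c),*rect(T,c[0],.004))
for s in(B,T):
    c=contours(s,"yellow",(245,190,285,230))
    if c: print("padY",cv2.minEnclosingCircle((plane(s,c[0],.004)[:,:2]*1000).astype(np.float32)))
for col in("orange","green","yellow"):
    for c in contours(T,col,(95,150,170,275)): print("mat",col,ell(c)[0],plane(T,np.array([ell(c)[0]]),.133 if col=="yellow" else .071))
t=cv2.convertScaleAbs(T["frame"][140:200,235:305],alpha=1.6,beta=15);s=cv2.convertScaleAbs(d["side"]["frame"][178:238,190:265],alpha=1.6,beta=15)
out=np.hstack([cv2.resize(t,(420,360),interpolation=cv2.INTER_CUBIC),cv2.resize(s,(375,360),interpolation=cv2.INTER_CUBIC)])
cv2.imwrite("pics/pump2.png",out[:,:,::-1])
```

```text
orange 1 [ 0.5708 -0.0353] 78.55299377441406 55.555667877197266 -8.173477172851562
green 1 [0.5854 0.0649] 77.94364929199219 55.720909118652344 -7.554046630859375
padY ((479.5751953125, 17.175769805908203), 30.402385711669922)
padY ((479.7271423339844, 16.871789932250977), 30.726806640625)
mat orange (119.41337585449219, 253.16212463378906) [[0.3855 0.3543 0.071 ]]
mat green (119.0975112915039, 216.58570861816406) [[0.4697 0.3559 0.071 ]]
mat yellow (110.46593475341797, 176.37655639648438) [[0.5539 0.3553 0.133 ]]
mat yellow (117.01602935791016, 180.80184936523438) [[0.5438 0.3408 0.133 ]]
```

View pics/pump2.png

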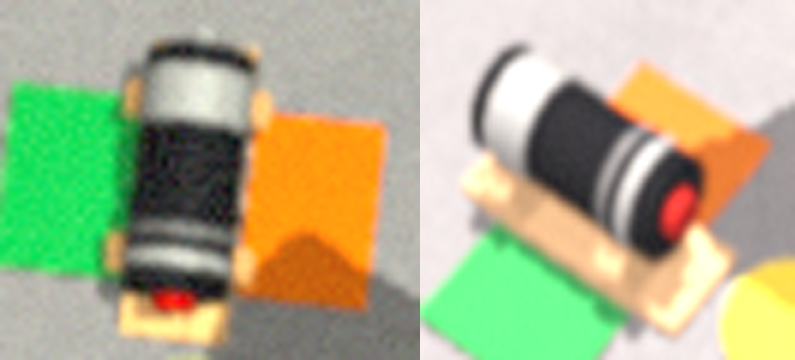

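All three now stand upright on the mat, with the bottle at (112,178), green at (120,217) and orange at (120,253). The pump is still in the cradle. The top camera seems to carry a small bias, so I'll compare it with the side camera.

Run:
```python
from vis import *
np.set_printoptions(precision=4,suppress=True)
d=pickle.load(open("c.pkl","rb"));T,S=d["top"],d["side"];A=pickle.load(open("a.pkl","rb"))
c=contours(S,"green",(180,195,240,260));print("green pad side",*rect(S,c[0],.004))
P=plane(S,c[0],.004);i=[P[:,0].argmin(),P[:,1].argmax(),P[:,0].argmax()];print("S corners",P[i][:,:2])
P=plane(T,contours(T,"green",(225,145,258,195))[0],.004);i=[P[:,0].argmin(),P[:,1].argmax(),P[:,0].argmax()];print("T corners",P[i][:,:2])
c=contours(S,"yellow",(235,205,285,250));print("yellow side",len(c),c[0].min(0),c[0].max(0),cv2.minEnclosingCircle((plane(S,c[0],.004)[:,:2]*1000).astype(np.float32)))
for col in("orange","green","yellow"):
    for c in contours(S,col,(70,230,300,419),8): print("mat side",col,len(c),c.min(0),c.max(0),plane(S,np.array([ell(c)[0]]),.133 if col=="yellow" else .070))
# red nozzle now, both views
n1=contours(T,"red",(255,180,275,198),1)[0];n2=contours(S,"red",(225,200,260,228),1)[0]
print("noz",ell(n1)[0],ell(n2)[0],tri(T,np.array([ell(n1)[0]]),S,np.array([ell(n2)[0]])))
```

```text
green pad side [0.585  0.0684] 75.9059066772461 51.75259017944336 -7.581817626953125
S corners [[0.5447 0.0507]
 [0.5537 0.0982]
 [0.6253 0.0862]]
T corners [[0.5443 0.045 ]
 [0.5522 0.0963]
 [0.627  0.0842]]
yellow side 1 [250.125 221.875] [276.125 242.375] ((479.36529541015625, 19.4161376953125), 30.330486297607422)
mat side orange 225 [198.625 378.625] [218.125 399.375] [[0.3853 0.3561 0.07  ]]
mat side green 331 [190.125 229.625] [230.125 245.125] [[0.536 0.117 0.07 ]]
mat side green 214 [151.625 353.375] [170.625 373.125] [[0.4697 0.358  0.07  ]]
mat side green 370 [151.875 364.625] [185.375 396.125] [[0.4169 0.4069 0.07  ]]
mat side yellow 331 [ 93.625 312.625] [121.125 341.375] [[0.5458 0.3633 0.133 ]]
mat side yellow 258 [250.125 229.625] [276.125 242.375] [[0.4242 0.1144 0.133 ]]
noz (263.43145751953125, 189.7813720703125) (241.56832885742188, 212.6951904296875) (array([0.5294, 0.0216, 0.0425]), np.float64(0.0006473381427675842))
```

View pics/c_side.png

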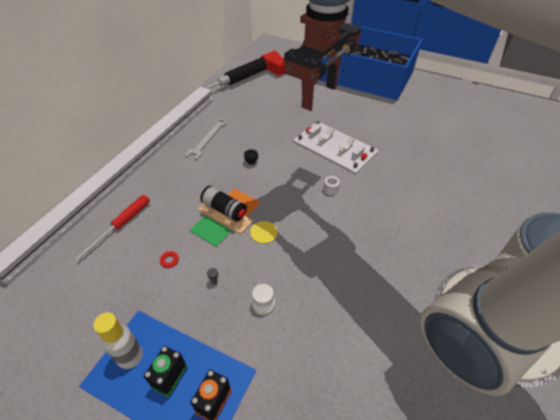

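Both cameras agree on the mat items: green at (.4697,.357) and orange at (.3854,.355). So the real y at the kit is about 2–3 mm more than the top camera reads. Now I'll lift the pump, hover over the fixture and look.

Run:
```python
from mv import *
from snap import snap
pick([.580,.0160],.042,-8,25)
f=[.448,-.326]
over(f,-13.05); to(f,.085+G,.15); r.wait(.3); rep("hover"); d=snap("e")
import cv2,numpy as np
t=d["top"]["frame"][165:275,365:450];s=d["side"]["frame"][95:175,280:390]
out=np.hstack([cv2.resize(t,(340,440),interpolation=cv2.INTER_CUBIC),cv2.copyMakeBorder(cv2.resize(s,(440,320),interpolation=cv2.INTER_CUBIC),0,120,0,0,cv2.BORDER_CONSTANT)])
cv2.imwrite("pics/hover.png",out[:,:,::-1])
```

```text
grabbed t38.7 tcp [0.58   0.0156 0.2051] yaw -8.01 open 0.0437 F [-0.8 -2.7  1.2] pad 25.0
lifted t40.2 tcp [0.58   0.016  0.3981] yaw -8.00 open 0.0434 F [-0.2 -0.4 -2.9] pad 25.0
hover t43.0 tcp [ 0.4481 -0.3261  0.2486] yaw -13.05 open 0.0435 F [ 0.1  0.  -1.9] pad 25.0
```

View pics/hover.png

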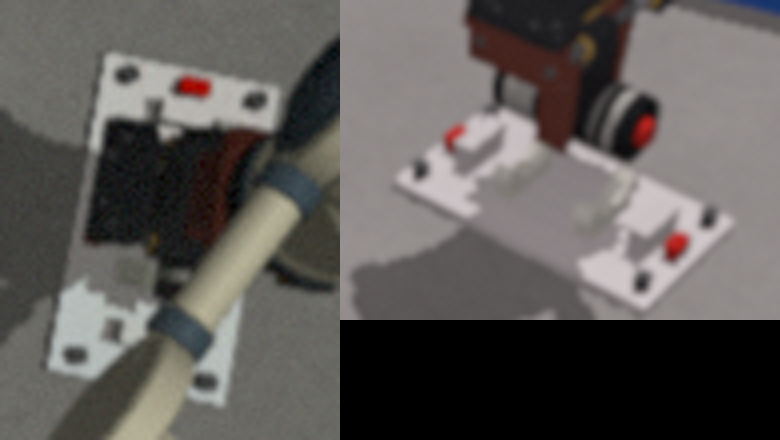

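The pump hangs level. In the side view the red nozzle face is at about (355.4,127), the left body rim at column 318.1 and the right rim at column 359.6. I'll compute its lengthwise offset in the hand.

Run:
```python
from vis import *
S=pickle.load(open("e.pkl","rb"))["side"];R,o=cam(S);t=np.array(S["t"]).ravel()
a=np.radians(-13.05);u=np.array([np.cos(a),np.sin(a),0]);v=np.array([-u[1],u[0],0]);c=np.array([.4481,-.3261,.0856])
n=contours(S,"red",(345,115,366,140),1)[0];uv=np.array(ell(n)[0]);print("red",uv,n.min(0),n.max(0))
o,d=ray(S,uv);d=d[0];k=((c-o)@v)/(d@v);p=o+k*d;print("red along",(p-c)@u,"z",p[2])
th=np.linspace(0,2*np.pi,90)
def circ(x,rad): P=c+x*u+rad*(np.cos(th)[:,None]*v+np.sin(th)[:,None]*[0,0,1]);q=P@R.T+t;return np.c_[S["cx"]+S["fx"]*q[:,0]/q[:,2],S["cy"]+S["fy"]*q[:,1]/q[:,2]]
for x in(-.05,.05): 
  q=circ(x,.022);q2=circ(x+.005,.022);print(x,q.min(0),q.max(0),"shift/5mm",q2.min(0)-q.min(0))
g=cv2.cvtColor(S["frame"],cv2.COLOR_RGB2GRAY)
for row in range(108,122,3):print(row,g[row,310:330])
for row in range(118,136,3):print(row,g[row,350:366])
```

```text
red [355.53234863 127.00530243] [353.125 123.375] [357.875 131.125]
red along -0.05034127340686862 z 0.08744329402919737
-0.05 [350.27546613 119.08514871] [360.26430654 135.88976529] shift/5mm [-1.72328361 -0.77573966]
0.05 [317.21944509 104.21627615] [327.28684138 120.56731019] shift/5mm [-1.57818788 -0.70930891]
108 [140 128  93  60  47  45  43  43  43  44  45  46  44  46  45  44  43  44
  45  45]
111 [140 139 141 138 135 129 119 102  79  55  43  42  44  46  43  43  45  43
  45  45]
114 [140 140 140 139 140 141 140 130  95  50  45  77  95  88  71  57  48  45
  44  45]
117 [139 139 140 140 141 142 140 125  78  34  60  93 106 108 108 106 107 102
  87  61]
120 [138 139 140 139 138 137 132 119  88  59  60  80  89  91  95  98  99  88
  61  37]
118 [110 139 147 135 108  90  95 112 126 136 141 141 142 141 143 142]
121 [143 116  75  40  26  25  21  16  33  75 116 138 142 141 142 142]
124 [ 69  33  26  24  27  40  55  56  57  88 123 140 142 142 142 142]
127 [ 21  21  21  33  52  67  71  66  79 112 135 141 141 141 142 142]
130 [ 17  18  23  33  42  50  63  89 116 135 140 141 141 142 142 142]
133 [ 20  15  20  39  73 108 133 141 142 140 141 141 141 141 142 142]
```

The pump's lengthwise offset comes out at about +1 mm on average (rim estimates −2 and +3, nozzle +4). I'll shift by 1 mm and lower it in steps while watching the force.

Run:
```python
from mv import *
from snap import snap
a=np.radians(-13.05);f=np.array([.448,-.326])-.001*np.array([np.cos(a),np.sin(a)])
to(f,.085+G,.05)
for z in(.065,.055,.050,.047,.045,.043,.042):
    to(f,z+G,.05); r.wait(.15); F=r.sense()["contact_force"]; print(z,np.round(F,1))
    if F[2]>8: break
rep("down"); r.let_go(); r.wait(.3); to(f,.10+G,.1); to(f,HI,.25); over([.45,-.05],77); d=snap("f"); rep("clear")
import cv2,numpy as np
t=d["top"]["frame"][165:275,365:450];s=d["side"]["frame"][95:175,280:390]
out=np.hstack([cv2.resize(t,(340,440),interpolation=cv2.INTER_CUBIC),cv2.copyMakeBorder(cv2.resize(s,(440,320),interpolation=cv2.INTER_CUBIC),0,120,0,0,cv2.BORDER_CONSTANT)])
cv2.imwrite("pics/seat.png",out[:,:,::-1])
```

```text
0.065 [-0.5 -0.4 -2.4]
0.055 [ 0.6  0.9 -3.4]
0.05 [ 0.2  0.9 -3.2]
0.047 [ 0.7  0.5 -3.1]
0.045 [-1.   0.3 -2.9]
0.043 [ 0.6  0.5 -1.8]
0.042 [-2.   3.4  6.1]
down t46.6 tcp [ 0.4471 -0.3257  0.2058] yaw -13.05 open 0.0430 F [-2.   3.4  6.1] pad 25.0
clear t50.3 tcp [ 0.4502 -0.0509  0.3993] yaw 76.85 open 0.0878 F [ 0.5 -0.2  0.6] pad 0.0
```

View pics/seat.png

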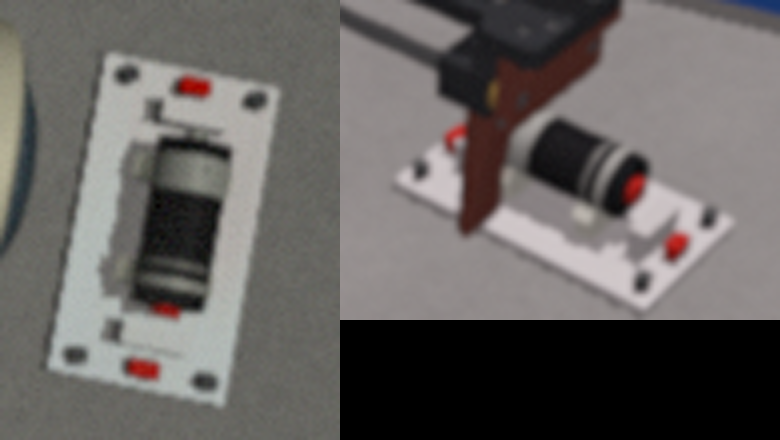

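The pump lies seated midway between the stops, and contact came at the expected height of about 0.0425 m. Now the return, blocks first and the bottle last.

```bash
python3 - <<'E'
from mv import *
from snap import snap
pick(slot(-.085),.044,181.3); place([.5708,-.0360],.0455,82)
pick(slot(0),.044,181.3); place([.5853,.0650],.0455,82)
pick(slot(.085),.118,181.3); place([.4797,.0170],.1195,82)
over([.35,.35],150); snap("g"); rep("end")
E
python3 - <<'E'
import pickle,cv2,numpy as np
d=pickle.load(open("g.pkl","rb"));t=d["top"]["frame"][140:230,220:320];s=d["side"]["frame"][165:250,180:290]
out=np.hstack([cv2.resize(t,(400,360),interpolation=cv2.INTER_CUBIC),cv2.resize(s,(400,360),interpolation=cv2.INTER_CUBIC)]);cv2.imwrite("pics/g.png",out[:,:,::-1])
E
```

```text
grabbed t54.0 tcp [0.3886 0.3553 0.2072] yaw -178.70 open 0.0541 F [ 0.  -0.3  2. ] pad 15.0
lifted t55.5 tcp [0.3886 0.3553 0.3982] yaw -178.70 open 0.0542 F [ 0.2  0.5 -1.8] pad 15.0
down t59.0 tcp [ 0.5708 -0.036   0.2083] yaw 82.00 open 0.0534 F [-0.3  0.1 -2.2] pad 15.0
up t61.3 tcp [ 0.5708 -0.036   0.3979] yaw 82.00 open 0.0876 F [ 0.2  0.7 -1. ] pad 0.0
grabbed t65.0 tcp [0.4736 0.3572 0.2072] yaw -178.70 open 0.0541 F [0.5 0.2 0.4] pad 14.9
lifted t66.5 tcp [0.4736 0.3572 0.3981] yaw -178.70 open 0.0540 F [ 0.3  0.9 -2.7] pad 14.9
down t69.6 tcp [0.5853 0.065  0.2083] yaw 82.00 open 0.0537 F [-0.2 -0.2 -1.8] pad 14.9
up t71.9 tcp [0.5853 0.065  0.3979] yaw 82.00 open 0.0879 F [ 0.8 -0.3 -0.1] pad 0.0
grabbed t75.1 tcp [0.5586 0.3591 0.281 ] yaw -178.70 open 0.0317 F [0.9 0.1 0.4] pad 15.0
lifted t76.2 tcp [0.5587 0.3591 0.3986] yaw -178.70 open 0.0321 F [ 0.1  0.4 -1.6] pad 15.0
down t79.1 tcp [0.4797 0.017  0.2826] yaw 82.00 open 0.0318 F [ 0.3 -0.3 -1.6] pad 15.0
up t81.4 tcp [0.4798 0.017  0.4002] yaw 82.00 open 0.0877 F [-0.4 -0.4 -0.3] pad 0.0
end t82.8 tcp [0.3508 0.3492 0.3998] yaw 149.86 open 0.0880 F [-0.  -0.3 -0.9] pad 0.0
```

View pics/g.png

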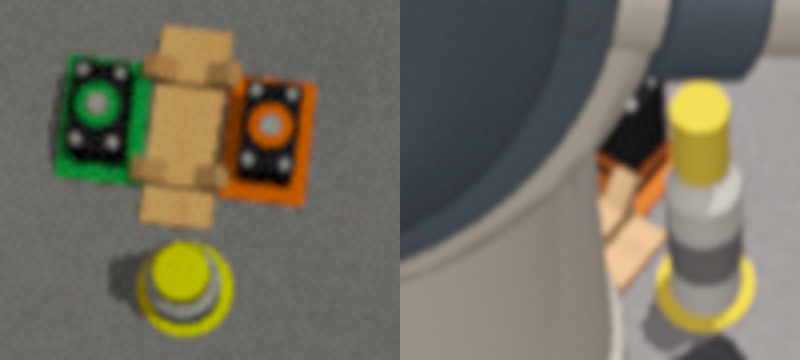

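View pics/g_top.png

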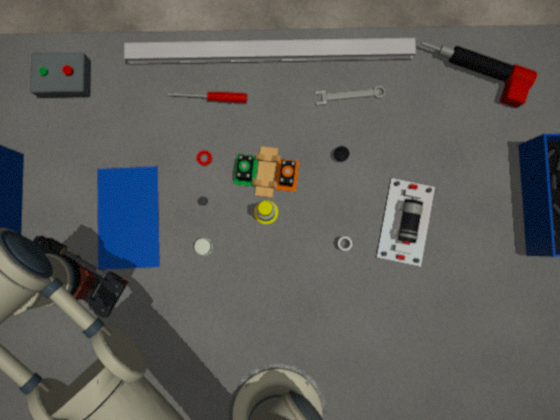

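The picture shows both blocks square on their pads, green at (245,168) and orange at (288,173). The bottle stands centred on the yellow pad at (265,211), the pump is seated at (410,222), and the arm is clear.

```bash
python3 -c "
from station import r
print(r.hand_in())"
```

```text
the job is handed in; nothing more can be done
None
```

I handed the job in after about 83 s of the 144 s: the last pictures show the pump seated in the fixture's vees, both valve blocks square on their own pads and the bottle upright on the yellow pad, but hand-in returned no verdict.

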